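Hook the paint tray out from under the drying rack

TASK

Pick up the hook from its cork mat, reach in under the wire drying rack, drop the hook's tip over the near wall of the paint tray and draw the tray towards the front until it is pressed flat and square against the wooden stop bar; hold it there with a steady pull of around 8 N for at least half a second, and never load the tray with more than 15 N. Move the tray with the hook alone, without lifting or tipping it, then put the hook back on the mat the way it stood and let go. Leave the palette, pots, jars, bottle and tape where they are, and do not bump the rack or the stop bar hard with hook or arm.

Things in the scene. Friction and masses are not known exactly. Their poses are not given: they have to be found in the camera images.
- hook_grip (a point): point to grip: centre (half-way up) of the hook's wooden bar handle, 22 mm wide, 36 mm high, from x = -78 to +22 mm, standing on its underside 18 mm below. An 8 mm steel rod leaves its front end 12 mm above this point, straight ahead, then bends square down into a tip. Axes: x along the rod to the tip, z up. 150 g; starts standing on the mat, pointing roughly away from the robot
- hook_tip (a point): lowest point of the hook's tip, on the axis of its 8 mm thick upright end: 175 mm ahead (+x) of hook_grip and 18 mm below it. The rod's underside is 26 mm and its top 34 mm above this point; the pulling side of the tip is at x = -4 mm. Same axes as hook_grip
- caddy_rim (a point): middle of the top edge of the near wall (outer face) of the paint tray, an open white tray 80 mm deep (x), 100 mm wide (y), 40 mm high, loose on the deck. Axes: x from the near wall into the tray, y along the wall, z up. Walls and floor 4 mm thick: the wall's inside is at x = +4 mm; three 30 mm high tubs fill the back, from x = 47 mm; the floor is 36 mm below this point
- caddy: the paint tray, origin at the centre of its underside, 40 mm beyond (+x) and 40 mm below caddy_rim, same axes. 0.4 to 0.6 kg, slides with 1 to 4 N. It starts turned up to 0.15 rad, 55 to 115 mm from the stop bar
- tracks: fixed, rigid wooden stop bar across the front of the deck, 10 mm thick (x), 240 mm long (y), 12 mm high; origin at the middle of its underside. x points in under the rack (pull the tray along -x). Its face to the tray is at x = +5 mm: with the tray home caddy_rim is there. Measured poses are not exact enough: find the contact by feel, at 10 mm/s or slower
- rack: fixed drying rack, origin on the table (z = 0), mid-width, 30 mm before the wire shelf's front; x in under the rack, z up. Deck board x -25 to 255, y -155 to 155 mm, top 12 mm above the table. 14 mm posts at x = 36 and 244, y = +-146 mm. Wire shelf x 30 to 250 mm, its underside 136 and top 144 mm above the table; front and back open, see-through from above
- mat: cork mat, fixed, 290 x 90 mm, 3 mm thick, long side along x; origin at the centre of its underside. It lies on the table left or right of the rack. The hook starts with hook_grip at x = -60 mm, y = 0 on it
- palette: leave alone: white slab palette 210 x 85 x 10 mm with discs of paint, on the table to the other side of the rack from the mat
- water_pot: leave alone: small glass pot, 36 mm across, 55 mm tall, on the rack's deck beside the tray
- ink_jar: leave alone: small jar, 34 mm across, 60 mm tall, on the deck to the other side of the tray
- varnish_can: leave alone: small can, 36 mm across, 75 mm tall, on the deck behind the glass pot
- tape_roll: leave alone: roll of tape lying flat, 90 mm across, 24 mm high, on the table
- paint_bottle: leave alone: bottle 60 mm across, 160 mm tall, on the table
- brush_jar: leave alone: jar 76 mm across, 100 mm tall, with brushes standing out to 220 mm, on the table
There are look-alikes about, which are no part of the job. Of the things that look like the caddy, the smallest one is meant.

How it is judged (in metres and radians):
On the way, in this order (a step that is already met when the one before it is completed fails the run):
1. the hook is picked up, at least 30 mm clear of the mat (height (world z) of hook_grip above 0.051 m), for 0.2 s.
2. the hook's tip is inside the tray behind the near wall, at least 6 mm below its rim, and pulls on the tray (x of hook_tip in the frame of caddy_rim between 0 and 0.045 m and y of hook_tip in the frame of caddy_rim between -0.048 and 0.048 m and z of hook_tip in the frame of caddy_rim below -0.006 m and contact force between hook and caddy above 0.4 N), for 0.2 s.
3. the hook presses the tray square (within 0.06 rad) against the stop bar for 0.5 s, pulling with more than 5 N, of which more than 3 N reach the bar (contact force between caddy and tracks above 3 N and contact force between hook and caddy above 5 N and x of caddy_rim in the frame of bar_face between -0.005 and 0.005 m and angle between the x axis of caddy and the x axis of tracks, either way round below 0.06 rad), for 0.5 s.
At the end, for the whole second after the job is handed in: tray level and still, its near wall within 5 mm of the stop bar and square within 0.06 rad; hook released, upright within 0.1 rad on the mat: grip on the robot-side half (within 115 mm of the centre along x, 40 mm across), tip over the mat too (x of caddy_rim in the frame of bar_face between -0.005 and 0.005 m and angle between the x axis of caddy and the x axis of tracks, either way round below 0.06 rad and angle between caddy's own z axis and vertical below 0.05 rad and linear speed of caddy below 0.01 m/s and x of hook_tip in the frame of mat between -0.145 and 0.145 m and y of hook_tip in the frame of mat between -0.045 and 0.045 m and x of hook_grip in the frame of mat between -0.115 and 0 m and y of hook_grip in the frame of mat between -0.04 and 0.04 m and angle between hook_grip's own z axis and vertical below 0.1 rad and height (world z) of hook_grip below 0.026 m); the robot touches nothing.
It fails at once if the tray is loaded by the hook with more than 15 N (contact force between hook and caddy above 15 N).
It fails at once if the fingers or arm touch the tray (contact force between any of the fingers, the arm and caddy above 0.3 N).
It fails at once if the tray is lifted more than 8 mm or tipped more than 0.15 rad (height (world z) of caddy above 0.02 m or angle between caddy's own z axis and vertical above 0.15 rad).
It fails at once if the rack or the stop bar is bumped with more than 15 N by hook or arm (contact force between any of hook, the fingers, the arm and rack above 15 N or contact force between any of hook, the fingers, the arm and tracks above 15 N).
It fails at once if a bystander is moved more than 20 mm (distance of any of palette, water_pot, ink_jar, varnish_can, tape_roll, paint_bottle, brush_jar from where it was at the start of the episode above 0.02 m).
It also fails if it takes over 59 s, if anything falls off the work surface, if the arm or the gripper's body presses on something with over 40 N, if the wrist force passes 120 N, or if a joint passes its speed limit or range.

ROBOT

A 6-joint arm with a two-finger parallel gripper is mounted at the origin on the work surface. World frame = base frame: x ahead of the robot, y to its left, z up, the work surface at z = 0. Lengths are in m, angles in degrees, forces in N, time in s.
With the tool pointing down it reaches from about 0.4 to 0.825 m from the base axis. Payload 7 kg.
Tool frame: the origin (TCP) lies where the fingers leave the gripper's body, on its centre line; the fingertips stand 66 mm ahead of it and the grasp point (between the pads) lies 47 mm ahead of it; z points along the fingers, y is the direction in which the jaws open and shut (so a half turn about z gives the same grasp; the last joint's range is limited). The gripper opens to 88 mm and grips with 3 to 60 N. Pads are 19 mm wide; open, the fingers measure 130 mm over their backs; the gripper's body (78 mm by 193 mm) begins 47 mm behind the grasp point.
Start: joints at [-55.457, 20.546, 0.682, 0, -70.136, -16.507], TCP at [0.209, -0.642, 0.292] pointing down, gripper open.
Joint ranges: [-176.03, 176.03], [-82.01, 121.73], [-58.28, 71.71], [-173.87, 95.51], [-174.79, -0.11], [-173.66, 173.66]. Speed limits (degrees/s): [136.94, 136.94, 172.46, 180, 180, 180].

INTERFACE

Orientations are given as [roll, pitch, yaw] about the fixed x, y, z axes, in that order (R = Rz(yaw) Ry(pitch) Rx(roll)).
In Python, from plant import get_obs, snapshot, close_job gives the robot as it stands.
- The arm moves only by the tool play_rows, never from a script. Its argument "series" is a list of rows, each a list of 5 numbers: the opening in per cent of the stroke, from 0 (shut) to 100 (fully open), then the shift along the tool's x, y, z in m, then the turn about the tool's z in degrees. In form: [[jaw, dx, dy, dz, spin], ...]. A call has 1 to 10 rows; each row is the pose to reach, as a shift and turn from the pose commanded when the call began, along the tool's axes at that moment; what a row does not reach only later rows make up. A row lasts 1/10 s, in which the tool goes at most 50 mm and 8.59 degrees, less where a joint would pass 70% of its speed; a pose out of reach is approached as far as the arm can. A call with a gripper value outside its range is refused whole. The fingers move at their own pace and stop on an object; the grip force is fixed at half the most. Time passes only in rows, so rows that repeat a pose let the fingers close. It gives the time, the measured TCP pose, the force and the opening at its end, in the units of the state.
- get_obs(): the state, without advancing time (a new reading comes with each control period).
- snapshot(name): name is "scene" or "top" or "wrist"; returns a dict with "frame" (420x560x3 uint8, red, green, blue), "z_map" (420x560 float32, m along the optical axis (not along the pixel's ray), 0 where there is no reading), "mtx" (3x3 intrinsics, pixels), "camera_from_world" (4x4, takes a point from world to camera coordinates); the wrist camera has in their place "tool_from_camera" (4x4, takes a point from camera to tool coordinates, whose origin is the TCP and whose axes are the flange's). Camera axes: x right, y up, looking along -z (the intrinsics and any distortion apply to the point x, -y, -z); pixel columns grow to the right and rows downward; lengths in m; the calibration is good to about 2 mm. A picture is of the moment at which its call begins: read the wrist's pose just before it.
- close_job(): hands the job in, once; it reports no verdict.
The state is a dict: "clock": time; "joint_pos": joint angles; "qvel": joint speeds; "tau": joint torques, N m; "tool_pos": TCP position; "orientation": TCP orientation; "force": force on the tool from outside, world axes, zero at the start; "moment": the same for the moment, N m; "opening": finger opening in m.
Only numpy, scipy, OpenCV 4.12 (cv2) and the standard library are available. Lean on these libraries where they do the work, as an engineer would, in place of code of your own. Each camera call takes 0.05 s, during which the arm holds its last target.

## Working session

There is one attempt and no reset: what is moved stays moved. The work goes in short steps, Python scripts to look and compute and a tool call to move; the robot and the scene stay as the last step left them, time stands still between calls to the robot, and variables do not carry over. Pictures are saved under pics/ and viewed, and the job is handed in when it is done.

Besides the shell and the picture viewer there is one more tool, called in YAML: its name, and indented under it one key for each argument. play_rows: Moves the arm, as the interface text tells. Its arguments: {"type":"object","properties":{"series":{"type":"array"}},"required":["series"]}

```bash
mkdir -p pics; ls; python3 - <<'E'
from plant import get_obs, snapshot
import cv2,numpy as np
print(get_obs())
for n in("scene","top","wrist"):
    s=snapshot(n); cv2.imwrite(f"pics/{n}0.png",s["frame"][:,:,::-1]); np.savez(f"pics/{n}0.npz",**s)
    print(n,s["mtx"],s.get("camera_from_world",s.get("tool_from_camera")),s.keys())
E
```

```text
pics
{'clock': 0.0, 'joint_pos': array([-5.54571340e+01,  2.05903289e+01,  6.34126762e-01, -1.97107076e-02,
       -7.01381074e+01, -1.65074466e+01]), 'qvel': array([-0.02776184, -0.04380659,  0.0742285 , -0.08306217,  0.04101946,
       -0.00182958]), 'tau': array([-5.38078948e-04, -5.82715917e+01,  2.93045139e+01,  6.99713096e+00,
        6.86232830e-03, -1.04515620e-04]), 'tool_pos': array([ 0.20884669, -0.6414671 ,  0.29123908]), 'orientation': array([ 1.79904312e+02, -9.03389273e-03, -1.61971285e+02]), 'force': array([ 0.24120662,  0.03069623, -0.50245133]), 'moment': array([-0.00634068,  0.03695811, -0.00407955]), 'opening': 0.08730138851972995}
scene [[450.69413315   0.         283.7574336 ]
 [  0.         450.69413315 208.95156411]
 [  0.           0.           1.        ]] [[-0.85867237  0.51252202 -0.00171446  0.45228433]
 [-0.41881121 -0.69973452  0.57876487  0.22894487]
 [ 0.29543008  0.49768744  0.81549266 -1.58128746]
 [ 0.          0.          0.          1.        ]] dict_keys(['frame', 'z_map', 'mtx', 'camera_from_world'])
top [[486.60802223   0.         277.34137247
[... 172 characters left out ...]
-1.78450171e-02  2.34550741e-01 -5.79640012e-01]
 [-2.34511342e-01  4.29891426e-03  9.72103878e-01 -1.19711370e+00]
 [ 0.00000000e+00  0.00000000e+00  0.00000000e+00  1.00000000e+00]] dict_keys(['frame', 'z_map', 'mtx', 'camera_from_world'])
wrist [[341.4300667    0.         278.20900474]
 [  0.         341.4300667  205.58512246]
 [  0.           0.           1.        ]] [[-7.59782404e-04  9.56065880e-01  2.93150910e-01  7.83470329e-02]
 [ 9.99999694e-01  7.81350276e-04  4.35264965e-05  5.92057464e-04]
 [-1.87439346e-04  2.93150853e-01 -9.56066181e-01 -9.23307870e-02]
 [ 0.00000000e+00  0.00000000e+00  0.00000000e+00  1.00000000e+00]] dict_keys(['frame', 'z_map', 'mtx', 'tool_from_camera'])
```

View pics/top0.png

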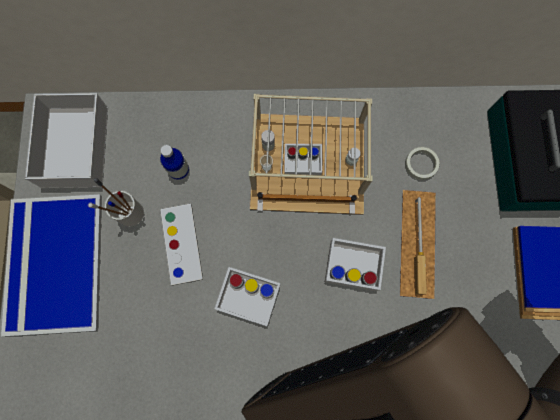

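View pics/scene0.png

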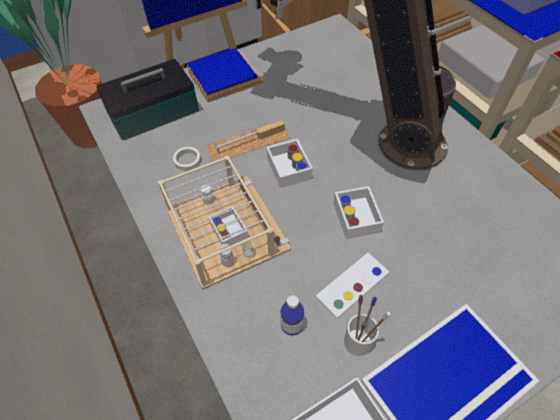

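View pics/wrist0.png

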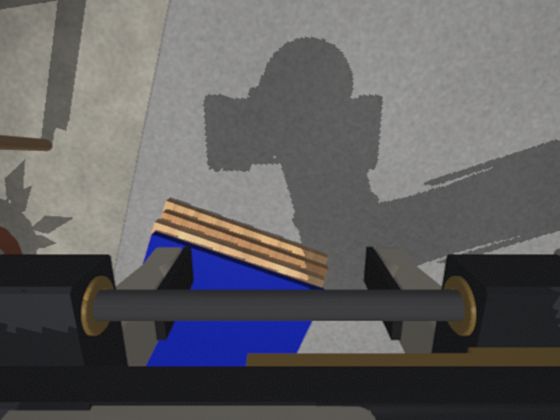

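Candidates for the tray in the top view are (303,157) under the rack, (248,297) and (356,265) on the table, and the large box at (65,138). The one under the rack fits: it is on the deck, it is the smallest, and its tubs are at the back. There is only one hook, on the cork mat at (420,270). Next I'll check close crops.

```bash
python3 - <<'E'
import cv2,numpy as np
s=np.load("pics/top0.npz");f=s["frame"][:,:,::-1]
cv2.imwrite("pics/c1.png",cv2.resize(f[85:225,240:380],None,fx=4.2,fy=4.2,interpolation=cv2.INTER_CUBIC))
cv2.imwrite("pics/c2.png",cv2.resize(f[180:310,380:460],None,fx=4.5,fy=4.5,interpolation=cv2.INTER_CUBIC))
s=np.load("pics/scene0.npz");f=s["frame"][:,:,::-1]
cv2.imwrite("pics/c3.png",cv2.resize(f[120:290,150:320],None,fx=3.5,fy=3.5,interpolation=cv2.INTER_CUBIC))
E
```

```text
(no output)
```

View pics/c1.png

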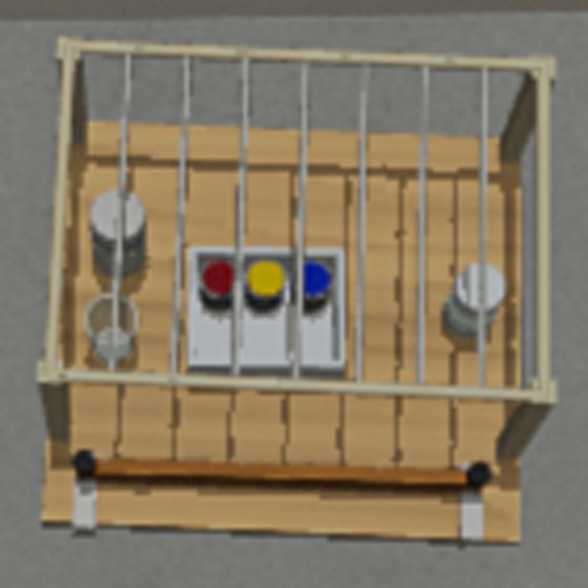

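View pics/c2.png

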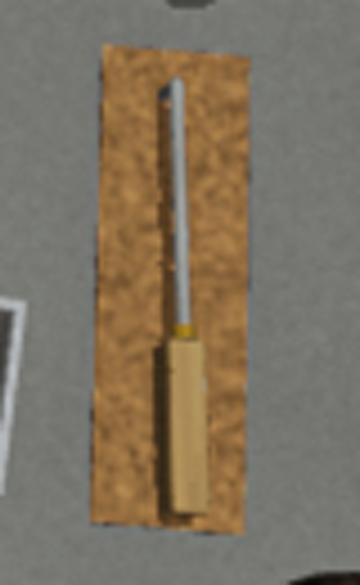

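View pics/c3.png

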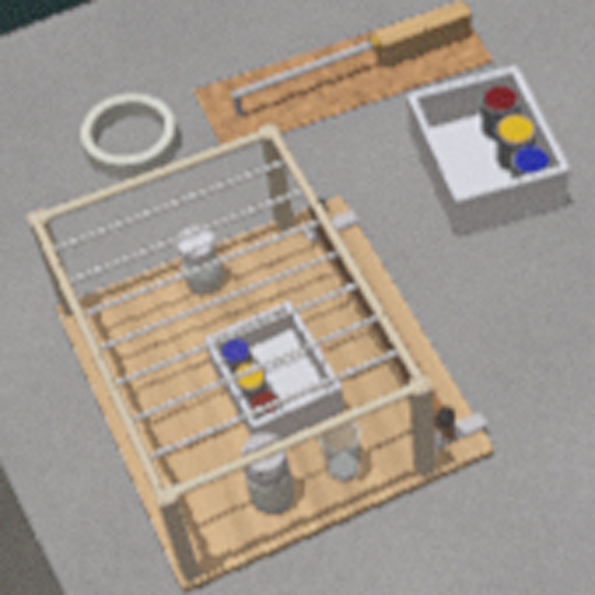

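```bash
cat > h.py <<'E'
import numpy as np,cv2
def load(p): return dict(np.load(p))
def ray(s,uv,z):
    K=s["mtx"];T=s["camera_from_world"];R=T[:3,:3];t=T[:3,3];C=-R.T@t
    uv=np.atleast_2d(uv).astype(float)
    d=np.c_[(uv[:,0]-K[0,2])/K[0,0],-(uv[:,1]-K[1,2])/K[1,1],-np.ones(len(uv))]@R
    return C+d*((z-C[2])/d[:,2])[:,None]
def proj(s,P):
    T=s["camera_from_world"];c=np.atleast_2d(P)@T[:3,:3].T+T[:3,3]
    return np.c_[c[:,0]/-c[:,2]*s["mtx"][0,0]+s["mtx"][0,2],-c[:,1]/-c[:,2]*s["mtx"][1,1]+s["mtx"][1,2]]
def crop(u0,v0,k,p): return np.array([u0,v0])+(np.array(p,float)+.5)/k-.5
E
python3 - <<'E'
from h import *
s=load("pics/top0.npz");np.set_printoptions(precision=4,suppress=True)
R=s["camera_from_world"];print("C",-R[:3,:3].T@R[:3,3])
c=lambda p:crop(240,85,4.2,p)
print("tray rim nl nr bl br",ray(s,c([(188,367),(345,367),(190,249),(346,249)]),.052))
print("rack top front L,R outer corners; back",ray(s,c([(38,365),(556,390),(57,38),(554,62)]),.144))
print("deck front",ray(s,c([(42,524),(520,542)]),.012))
print("bar face top edge (z.024) L,R",ray(s,c([(95,457),(468,470)]),.024), "front bottom edge .012", ray(s,c([(95,478),(468,487)]),.012))
d=lambda p:crop(380,180,4.5,p)
print("handle top fl fr bl br",ray(s,d([(168,340),(203,340),(169,512),(208,514)]),.039))
print("rod",ray(s,d([(177,80),(183,325)]),.037))
print("mat corners",ray(s,d([(104,45),(250,58),(91,522),(244,533)]),.003))
f=s["z_map"];
E
```

```text
C [0.2841 0.077  1.2997]
tray rim nl nr bl br [[ 0.6768  0.051   0.052 ]
 [ 0.6749 -0.0493  0.052 ]
 [ 0.7567  0.0479  0.052 ]
 [ 0.7548 -0.0531  0.052 ]]
rack top front L,R outer corners; back [[ 0.6507  0.1416  0.144 ]
 [ 0.6297 -0.1638  0.144 ]
 [ 0.8612  0.1289  0.144 ]
 [ 0.8395 -0.1761  0.144 ]]
deck front [[ 0.5849  0.1468  0.012 ]
 [ 0.5673 -0.1616  0.012 ]]
bar face top edge (z.024) L,R [[ 0.6259  0.1117  0.024 ]
 [ 0.6128 -0.1287  0.024 ]] front bottom edge .012 [[ 0.615   0.1122  0.012 ]
 [ 0.6045 -0.13    0.012 ]]
handle top fl fr bl br [[ 0.4484 -0.2891  0.039 ]
 [ 0.448  -0.3093  0.039 ]
 [ 0.3505 -0.2813  0.039 ]
 [ 0.349  -0.3033  0.039 ]]
rod [[ 0.6037 -0.3084  0.037 ]
 [ 0.4572 -0.2991  0.037 ]]
mat corners [[ 0.6353 -0.2759  0.003 ]
 [ 0.6254 -0.3647  0.003 ]
 [ 0.3475 -0.2456  0.003 ]
 [ 0.3395 -0.3342  0.003 ]]
```

```bash
cat >> h.py <<'E'
from scipy.spatial.transform import Rotation as Ro
def rel(o,x,y,z,yaw):
    R=Ro.from_euler('xyz',o["orientation"],degrees=True)
    d=R.inv().apply(np.array([x,y,z])-o["tool_pos"])
    spin=-((yaw-o["orientation"][2]+180)%360-180)
    print("pos",np.round(o["tool_pos"],4),"rpy",np.round(o["orientation"],2),"t",o["clock"])
    print("d",np.round(d,4),"spin",round(spin,2))
E
python3 - <<'E'
from h import *; from plant import get_obs
o=get_obs(); rel(o,.4265,-.2975,.20,176.3)
s=load("pics/top0.npz")
z=s["z_map"];K=s["mtx"];T=s["camera_from_world"]
def pt(u,v):
    c=np.array([(u-K[0,2])/K[0,0],-(v-K[1,2])/K[1,1],-1])*z[v,u]; return T[:3,:3].T@(c-T[:3,3])
for p in [(329,241),(384,246),(382,289),(356,289),(303,146),(303,168),(285,160),(268,128),(267,165),(353,152),(261,196),(353,199),(300,196),(300,200),(353,207)]: print(p,np.round(pt(*p),4))
E
```

```text
pos [ 0.2089 -0.6416  0.2914] rpy [ 1.7993e+02 -1.0000e-02 -1.6197e+02] t 0.15
d [-0.3134  0.2597  0.0917] spin 21.73
(329, 241) [ 4.961e-01 -6.630e-02  3.000e-04]
(384, 246) [ 0.4801 -0.2143 -0.0019]
(382, 289) [ 0.3658 -0.201  -0.0021]
(356, 289) [ 0.3672 -0.1328 -0.005 ]
(303, 146) [ 0.7533 -0.0018  0.0425]
(303, 168) [ 0.7003 -0.0018  0.0111]
(285, 160) [0.7102 0.0486 0.0533]
(268, 128) [0.7677 0.092  0.1387]
(267, 165) [0.6677 0.0958 0.1414]
(353, 152) [ 0.7224 -0.1325  0.0734]
(261, 196) [0.6105 0.1142 0.0557]
(353, 199) [ 0.5993 -0.1293  0.0497]
(300, 196) [0.6129 0.0103 0.0391]
(300, 200) [0.6061 0.0098 0.0223]
(353, 207) [ 0.5851 -0.1334  0.0175]
```

play_rows:
  series:
    - [50,-0.031,0.026,0.009,2.2]
    - [50,-0.063,0.052,0.018,4.4]
    - [50,-0.094,0.078,0.028,6.5]
    - [50,-0.125,0.104,0.037,8.7]
    - [50,-0.157,0.13,0.046,10.9]
    - [50,-0.188,0.156,0.055,13.0]
    - [50,-0.22,0.182,0.064,15.2]
    - [50,-0.251,0.208,0.073,17.4]
    - [50,-0.282,0.234,0.083,19.6]
    - [50,-0.3135,0.2595,0.092,21.7]

```text
clock: 1.15
tool_pos: [0.4272, -0.2964, 0.1998]
orientation: [180.0, -0.0, 176.2]
force: [1.4, -1.1, -0.1]
opening: 0.0438
```

play_rows:
  series:
    - [50,0,0,0,0]
    - [50,0,0,0,0]

```text
clock: 1.35
tool_pos: [0.4271, -0.2972, 0.1999]
orientation: [180.0, -0.0, 176.5]
force: [0.2, 0.6, 0.7]
opening: 0.0439
```

```bash
python3 - <<'E'
from h import *; from plant import get_obs,snapshot
o=get_obs(); rel(o,.4265,-.2975,.20,176.3); print(o["force"],o["opening"])
s=snapshot("wrist"); cv2.imwrite("pics/w1.png",s["frame"][:,:,::-1]);np.savez("pics/w1.npz",pos=o["tool_pos"],rpy=o["orientation"],**s)
E
```

```text
pos [ 0.4271 -0.2972  0.1999] rpy [ 1.7999e+02 -5.0000e-02  1.7649e+02] t 1.35
d [ 0.0005 -0.0004 -0.0001] spin 0.19
[0.17412513 0.5602934  0.68976098] 0.043890396552029115
```

View pics/w1.png

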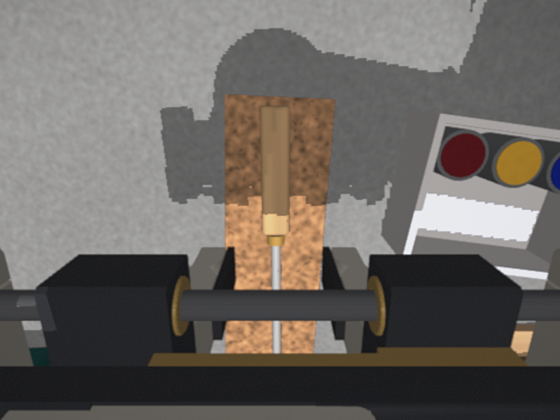

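The wrist view shows the hook lying between the jaws: handle u 262–289, v 107–236, rod at u=276 running down between the fingers. I'll measure it on the z = 39 mm plane.

```bash
cat >> h.py <<'E'
def wray(s,uv,z):
    Rt=Ro.from_euler('xyz',s["rpy"],degrees=True).as_matrix();T=s["tool_from_camera"];K=s["mtx"]
    uv=np.atleast_2d(uv).astype(float)
    d=np.c_[(uv[:,0]-K[0,2])/K[0,0],-(uv[:,1]-K[1,2])/K[1,1],-np.ones(len(uv))]@(Rt@T[:3,:3]).T
    C=s["pos"]+Rt@T[:3,3]
    return C+d*((z-C[2])/d[:,2])[:,None]
E
python3 - <<'E'
from h import *
s=load("pics/w1.npz");f=s["frame"].astype(int)
for v in (115,140,165,185,205,220): print(v,f[v,256:296:1].sum(1).tolist())
for v in (115,220): print(f[v,250:300:5].tolist())
print(wray(s,[(261,107),(288,107),(263,236),(290,236),(275,107),(276.5,236)],.039)); print(wray(s,[(276,250),(277,350)],.037))
E
```

```text
115 [319, 322, 304, 270, 271, 298, 326, 337, 339, 344, 340, 338, 339, 336, 334, 331, 322, 318, 320, 326, 335, 341, 342, 350, 351, 354, 357, 360, 363, 358, 347, 332, 306, 276, 267, 277, 283, 280, 268, 265]
140 [256, 250, 229, 216, 242, 286, 312, 333, 344, 345, 343, 342, 340, 340, 342, 346, 343, 347, 349, 347, 343, 344, 347, 346, 345, 352, 355, 354, 357, 353, 344, 321, 296, 276, 286, 299, 282, 270, 255, 254]
165 [270, 284, 293, 298, 281, 270, 298, 324, 337, 344, 347, 353, 363, 364, 364, 364, 360, 351, 347, 345, 340, 340, 341, 341, 344, 347, 347, 351, 350, 351, 339, 320, 294, 280, 298, 301, 298, 296, 292, 293]
185 [305, 320, 330, 327, 299, 268, 288, 316, 344, 366, 367, 373, 369, 371, 371, 363, 356, 352, 349, 346, 342, 342, 339, 340, 339, 345, 348, 348, 349, 347, 337, 319, 285, 252, 254, 255, 262, 272, 287, 302]
205 [459, 477, 490, 504, 505, 440, 318, 315, 348, 365, 370, 369, 368, 367, 369, 364, 359, 353, 347, 346, 342, 337, 339, 332, 338, 342, 339, 343, 341, 342, 329, 312, 285, 307, 381, 410, 421, 431, 423, 420]
220 [417, 405, 404, 420, 428, 408, 409, 495, 542, 571, 581, 582, 580, 583, 581, 578, 571, 565, 557, 554, 550, 544, 541, 541, 541, 546, 548, 550, 551, 542, 497, 419, 396, 379, 452, 480, 477, 474, 483, 496]
[[124, 92, 66], [136, 100, 71], [113, 91, 67], [144, 116, 84], [140, 113, 81], [137, 109, 80], [148, 118, 85], [151, 120, 87], [117, 87, 63], [116, 87, 62]]
[[175, 129, 91], [196, 144, 101], [190, 140, 98], [232, 199, 140], [233, 204, 144], [229, 190, 135], [225, 185, 131], [226, 185, 131], [201, 147, 104], [219, 163, 114]]
[[ 0.35187254 -0.30380602  0.039     ]
 [ 0.35306568 -0.28459602  0.039     ]
 [ 0.4505385  -0.30979453  0.039     ]
 [ 0.45187725 -0.28830423  0.039     ]
 [ 0.35249119 -0.29384545  0.039     ]
 [ 0.45120786 -0.2990496   0.039     ]]
[[ 0.46422123 -0.30029348  0.037     ]
 [ 0.56186473 -0.305643    0.037     ]]
```

play_rows:
  series:
    - [50,0,0,0.03,0]
    - [50,0,0,0.06,0]
    - [50,0,0,0.09,0]
    - [50,0,0,0.108,0]
    - [50,0,0,0.118,0]
    - [50,0,0,0.126,0]
    - [50,0,0,0.126,0]

```text
clock: 2.1
tool_pos: [0.4263, -0.2985, 0.0738]
orientation: [180.0, -0.0, 176.3]
force: [0.1, -0.4, -0.2]
opening: 0.0443
```

play_rows:
  series:
    - [0,0,0,0,0]
    - [0,0,0,0,0]
    - [0,0,0,0,0]
    - [0,0,0,0,0]
    - [0,0,0,0,0]

```text
clock: 2.6
tool_pos: [0.4272, -0.2981, 0.0749]
orientation: [-180.0, 0.1, 176.4]
force: [-1.3, 1.0, 6.4]
opening: 0.0218
```

play_rows:
  series:
    - [0,0,0,-0.005,0]
    - [0,0,0,-0.015,0]
    - [0,0,0,-0.035,0]
    - [0,0,0,-0.06,0]
    - [0,0,0,-0.085,0]
    - [0,0,0,-0.1,0]
    - [0,0,0,-0.1,0]
    - [0,0,0,-0.1,0]

```text
clock: 3.4
tool_pos: [0.4265, -0.2978, 0.1743]
orientation: [180.0, 0.0, 176.3]
force: [-0.8, 0.4, -2.0]
opening: 0.0219
```

```bash
cat > look.py <<'E'
import sys;from h import *; from plant import get_obs,snapshot
n=sys.argv[1]
for c in sys.argv[2:]:
    o=get_obs();s=snapshot(c);cv2.imwrite(f"pics/{c}{n}.png",s["frame"][:,:,::-1]);np.savez(f"pics/{c}{n}.npz",pos=o["tool_pos"],rpy=o["orientation"],**s)
    print(o["clock"],o["tool_pos"],o["orientation"],o["force"],o["moment"],o["opening"])
E
python3 look.py 2 wrist top scene; python3 -c "
from h import *
s=load('pics/scene2.npz');f=s['frame'][:,:,::-1]
cv2.imwrite('pics/c4.png',cv2.resize(f[100:300,160:360],None,fx=3,fy=3,interpolation=cv2.INTER_CUBIC))"
```

```text
3.4 [ 0.42646781 -0.29781217  0.17428319] [1.79983237e+02 3.35697131e-02 1.76317698e+02] [-0.78087073  0.38582979 -2.03341845] [-0.01307621  0.0371114  -0.0250038 ] 0.021864812673012587
3.45 [ 0.42617249 -0.29774622  0.17367344] [ 1.79972405e+02 -3.79175235e-02  1.76319039e+02] [ 0.29484516  0.12232325 -1.74291648] [-0.00440394  0.01462835  0.01359089] 0.021641013452474486
3.5 [ 0.42604245 -0.29772942  0.17329192] [ 1.79966472e+02 -8.99682298e-02  1.76323531e+02] [-8.45804923e-02  1.01019907e-03 -2.10703708e+00] [ 0.01963354  0.03067361 -0.06847994] 0.021916936464327116
```

View pics/c4.png

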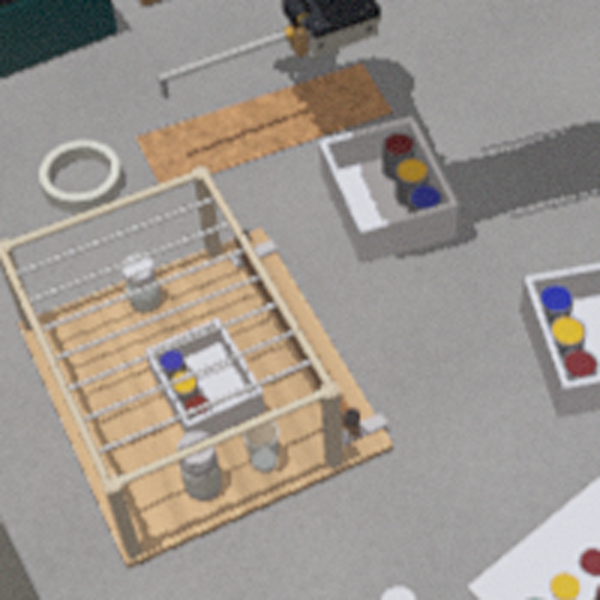

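View pics/wrist2.png

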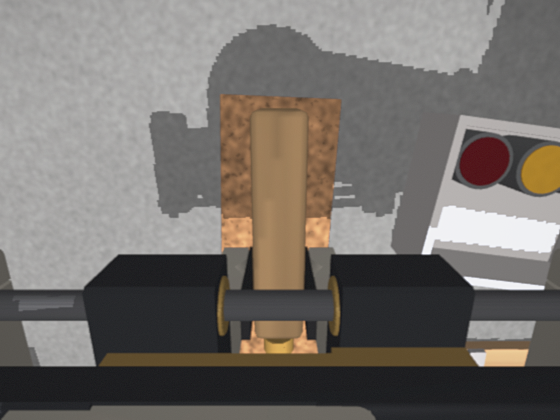

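View pics/top2.png

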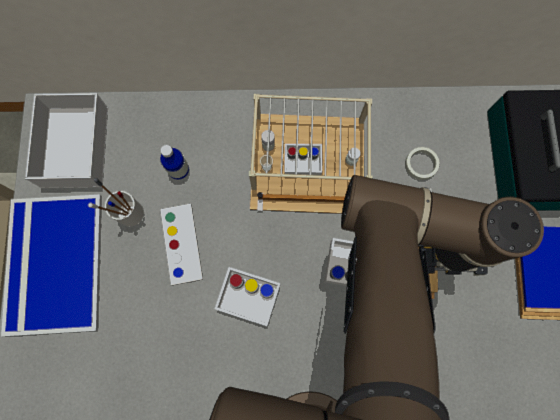

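```bash
python3 - <<'E'
from h import *
s=load('pics/scene2.npz')
a=np.radians(-3.6);d=np.array([np.cos(a),np.sin(a),0]);g=np.array([.4265,-.2977,.1735-.047-.006])
tip=g+d*.175-[0,0,.018]; rodtop=tip+[0,0,.034]
p=proj(s,[tip,rodtop,g+d*.022+[0,0,.012]]);print(p,((p-[160,100])+.5)*3-.5)
f=s['frame'][:,:,::-1]
cv2.imwrite('pics/c5.png',cv2.resize(f[100:150,200:290],None,fx=8,fy=8,interpolation=cv2.INTER_CUBIC))
print(((p-[200,100])+.5)*8-.5)
E
```

```text
[[215.77522997 131.73304445]
 [214.45352032 124.11910877]
 [257.6446032  109.98674936]] [[168.3256899   96.19913335]
 [164.36056095  73.3573263 ]
 [293.93380961  30.96024808]]
[[129.70183973 257.3643556 ]
 [119.12816252 196.45287013]
 [464.65682563  83.39399488]]
```

View pics/c5.png

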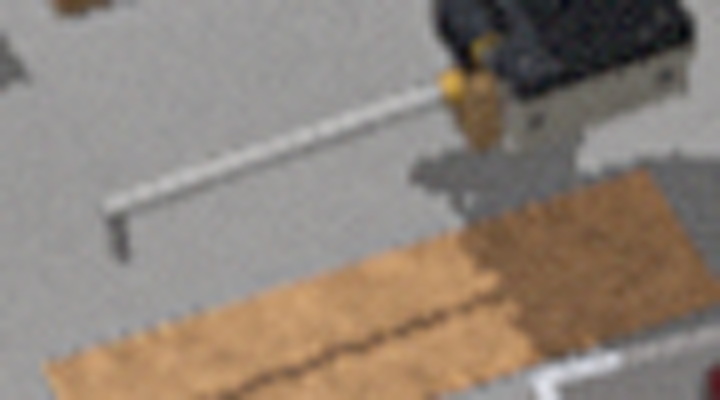

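```bash
python3 - <<'E'
from h import *; from plant import get_obs
rel(get_obs(),.415,.0178,.175,176.4)
E
```

```text
pos [ 0.4261 -0.2978  0.1732] rpy [ 1.7997e+02 -1.0000e-01  1.7632e+02] t 3.55
d [ 0.0313  0.3142 -0.0016] spin -0.08
```

play_rows:
  series:
    - [0,0.01,0.015,-0.002,0]
    - [0,0.02,0.045,-0.002,0]
    - [0,0.031,0.08,-0.002,0]
    - [0,0.031,0.12,-0.002,0]
    - [0,0.031,0.16,-0.002,0]
    - [0,0.031,0.2,-0.002,0]
    - [0,0.031,0.24,-0.002,0]
    - [0,0.031,0.275,-0.002,0]
    - [0,0.031,0.3,-0.002,0]
    - [0,0.031,0.314,-0.002,0]

```text
clock: 4.55
tool_pos: [0.4157, 0.0191, 0.1756]
orientation: [-180.0, -0.1, 176.4]
force: [-0.0, -0.7, -0.9]
opening: 0.0215
```

play_rows:
  series:
    - [0,0,0,0.012,0]
    - [0,0,0,0.025,0]
    - [0,0,0,0.025,0]
    - [0,0,0,0.025,0]

```text
clock: 4.95
tool_pos: [0.4156, 0.0171, 0.1508]
orientation: [-179.9, -0.1, 176.3]
force: [0.2, 0.5, -1.4]
opening: 0.0217
```

```bash
python3 look.py 3 wrist top scene;  python3 - <<'E'
from h import *; from plant import get_obs
rel(get_obs(),.5233,.011,.15,176.4)
s=load('pics/scene3.npz');f=s['frame'][:,:,::-1]
cv2.imwrite('pics/c6.png',cv2.resize(f[110:310,160:360],None,fx=3,fy=3,interpolation=cv2.INTER_CUBIC))
E
```

```text
4.95 [0.41557617 0.01713498 0.15082005] [-1.79935626e+02 -8.47623037e-02  1.76344081e+02] [ 0.15218093  0.53998848 -1.39219465] [-0.01870052 -0.01655053  0.03720941] 0.021719117995571583
5.0 [0.41591238 0.01723193 0.15121879] [-1.79969624e+02 -2.97205207e-02  1.76334409e+02] [-0.20866286 -0.2010141  -0.65738639] [-0.01489242 -0.01075905  0.05396019] 0.021396510280245078
5.05 [0.41604629 0.01725887 0.15143797] [-1.79991960e+02  6.30589365e-03  1.76329366e+02] [ 0.66735362  0.52906181 -0.17854885] [-0.03723901  0.02884321 -0.00394408] 0.021960265905121883
pos [0.4161 0.0173 0.1516] rpy [1.7999e+02 3.0000e-02 1.7633e+02] t 5.1
d [-0.1073  0.0006  0.0016] spin -0.07
```

View pics/c6.png

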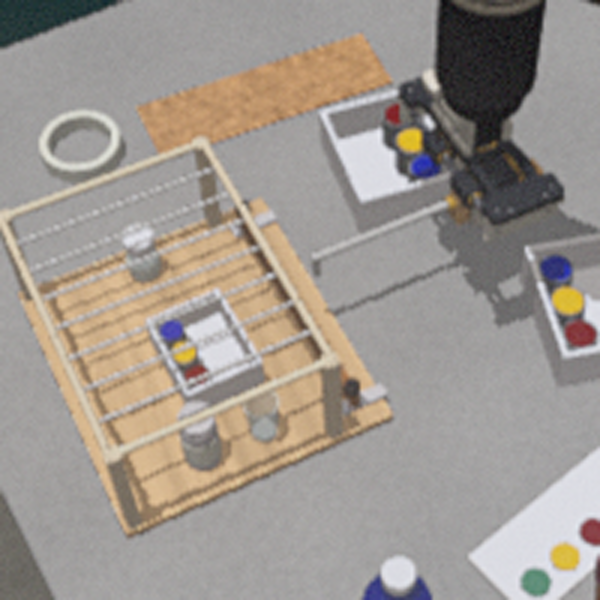

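View pics/top3.png

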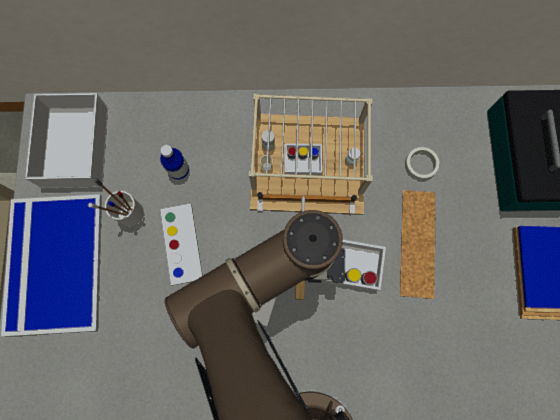

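play_rows:
  series:
    - [0,-0.01,0.0,0.001,0]
    - [0,-0.025,0.0,0.001,0]
    - [0,-0.04,0.0,0.001,0]
    - [0,-0.055,0.0,0.001,0]
    - [0,-0.07,0.0,0.001,0]
    - [0,-0.085,0.0,0.001,0]
    - [0,-0.098,0.0005,0.001,0]
    - [0,-0.107,0.0005,0.001,0]
    - [0,-0.107,0.0005,0.001,0]
    - [0,-0.107,0.0005,0.001,0]

```text
clock: 6.1
tool_pos: [0.5223, 0.0108, 0.1499]
orientation: [-180.0, -0.0, 176.3]
force: [-0.5, 0.8, -1.4]
opening: 0.0218
```

```bash
python3 look.py 4 top scene;  python3 - <<'E'
from h import *; from plant import get_obs
rel(get_obs(),.5233,.011,.101,176.4)
s=load('pics/scene4.npz');f=s['frame'][:,:,::-1]
a=cv2.resize(f[170:270,200:290],None,fx=6,fy=6,interpolation=cv2.INTER_CUBIC)
s=load('pics/top4.npz');f=s['frame'][:,:,::-1]
cv2.imwrite('pics/c7a.png',a)
cv2.imwrite('pics/c7b.png',cv2.resize(f[125:215,260:360],None,fx=6,fy=6,interpolation=cv2.INTER_CUBIC))
E
```

```text
6.1 [0.5222712  0.01082856 0.14990718] [-1.79993584e+02 -4.22933739e-02  1.76308071e+02] [-0.4642032   0.76403005 -1.3877896 ] [-0.06002911  0.06938867  0.04254928] 0.02184091346069474
6.15 [0.52205845 0.01085703 0.14997689] [-1.79992132e+02 -4.03991921e-02  1.76325108e+02] [-0.23283004 -0.47780442 -1.77567989] [-0.01450354  0.00642696  0.01657106] 0.02187718827593459
pos [0.522  0.0109 0.1501] rpy [-1.8000e+02 -2.0000e-02  1.7633e+02] t 6.2
d [-0.0013  0.0002  0.0491] spin -0.07
```

View pics/c7a.png

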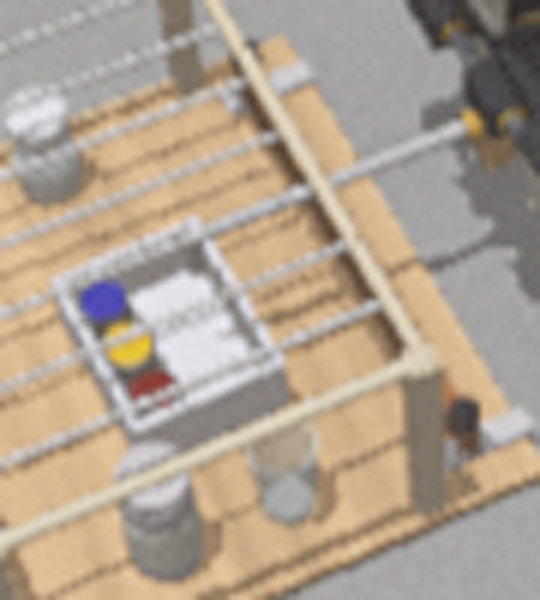

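View pics/c7b.png

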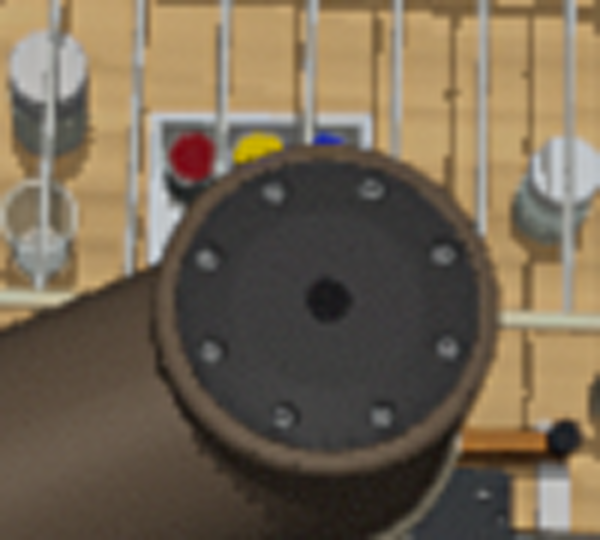

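```bash
python3 - <<'E'
from h import *
np.set_printoptions(precision=4,suppress=True)
s=load('pics/scene4.npz')
print(ray(s,crop(200,170,6,[(197,220),(285,360),(132,430),(57,283)]),.052))
a=np.radians(-3.6);d=np.array([np.cos(a),np.sin(a),0]);g=np.array([.5228,.0108,.15-.047-.006])
tip=g+d*.175-[0,0,.018];print(tip)
p=proj(s,[tip,tip+[0,0,.034]]);print((p-[200,170]+.5)*6-.5)
E
```

```text
[[ 0.6788 -0.0478  0.052 ]
 [ 0.6803  0.0489  0.052 ]
 [ 0.7617  0.0465  0.052 ]
 [ 0.7559 -0.0491  0.052 ]]
[ 0.6975 -0.0002  0.079 ]
[[202.1555 271.9018]
 [195.4879 231.2038]]
```

play_rows:
  series:
    - [0,0,0,0.01,0]
    - [0,0,0,0.02,0]
    - [0,0,0,0.028,0]
    - [0,0,0,0.034,0]
    - [0,0,0,0.039,0]
    - [0,0,0,0.043,0]
    - [0,0,0,0.046,0]
    - [0,0,0,0.048,0]
    - [0,0,0,0.048,0]

```text
clock: 7.1
tool_pos: [0.5226, 0.011, 0.102]
orientation: [-180.0, -0.0, 176.3]
force: [0.2, 0.1, -1.3]
opening: 0.0219
```

```bash
python3 look.py 5 scene scene scene scene;  python3 - <<'E'
from h import *
s=load('pics/scene5.npz');f=s['frame'][:,:,::-1]
a=cv2.resize(f[170:270,200:290],None,fx=6,fy=6,interpolation=cv2.INTER_CUBIC)
cv2.imwrite('pics/c8.png',a)
E
```

```text
7.1 [0.5226049  0.01096321 0.10200282] [-1.79995419e+02 -1.20598117e-02  1.76331205e+02] [ 0.23368065  0.12732374 -1.28261995] [-0.03509487 -0.0651453   0.03611406] 0.02194001516950507
7.15 [0.5226943  0.01098653 0.10219996] [-1.79999739e+02  3.43720127e-03  1.76337280e+02] [ 0.530785    0.73497522 -1.78811511] [ 0.01923287 -0.01540088 -0.02060234] 0.021899831088708372
7.2 [0.52278054 0.01102995 0.10231371] [1.79994760e+02 1.51635364e-02 1.76341027e+02] [-0.1335953  -0.25184366 -1.19624765] [ 0.01425331 -0.00690845 -0.00791135] 0.021497096387375847
7.25 [0.52280723 0.01106029 0.10238676] [1.79992330e+02 2.29337767e-02 1.76342128e+02] [-0.0883229  -0.25310032 -1.50238922] [-0.06247298  0.00999332 -0.01701416] 0.021944754322462564
```

View pics/c8.png

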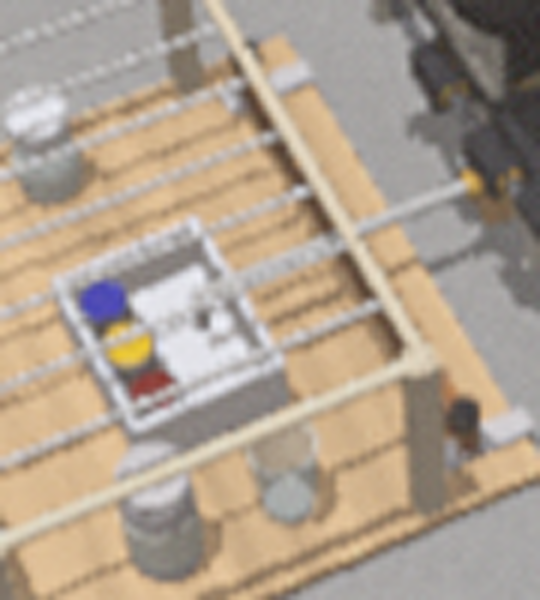

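play_rows:
  series:
    - [0,0.001,0,0,0]
    - [0,0.002,0,0,0]
    - [0,0.003,0,0,0]
    - [0,0.004,0,0,0]
    - [0,0.005,0,0,0]
    - [0,0.006,0,0,0]
    - [0,0.007,0,0,0]
    - [0,0.008,0,0,0]
    - [0,0.009,0,0,0]
    - [0,0.01,0,0,0]

```text
clock: 8.3
tool_pos: [0.5126, 0.0117, 0.1021]
orientation: [-180.0, -0.0, 176.3]
force: [-0.6, -0.4, -1.7]
opening: 0.0212
```

play_rows:
  series:
    - [0,0.001,0,0,0]
    - [0,0.002,0,0,0]
    - [0,0.003,0,0,0]
    - [0,0.004,0,0,0]
    - [0,0.005,0,0,0]
    - [0,0.006,0,0,0]

```text
clock: 8.9
tool_pos: [0.507, 0.0122, 0.1023]
orientation: [180.0, 0.0, 176.3]
force: [3.0, -1.0, -1.8]
opening: 0.022
```

play_rows:
  series:
    - [0,0.001,0,0,0]
    - [0,0.002,0,0,0]
    - [0,0.003,0,0,0]
    - [0,0.004,0,0,0]
    - [0,0.005,0,0,0]
    - [0,0.006,0,0,0]
    - [0,0.007,0,0,0]
    - [0,0.008,0,0,0]
    - [0,0.009,0,0,0]
    - [0,0.01,0,0,0]

```text
clock: 9.9
tool_pos: [0.4967, 0.0127, 0.1022]
orientation: [180.0, 0.0, 176.3]
force: [2.8, 0.9, -1.3]
opening: 0.0218
```

```bash
python3 look.py 6 scene scene;  python3 - <<'E'
from h import *
s=load('pics/scene6.npz');f=s['frame'][:,:,::-1]
a=cv2.resize(f[170:270,200:290],None,fx=6,fy=6,interpolation=cv2.INTER_CUBIC)
cv2.imwrite('pics/c9.png',a)
E
```

```text
9.9 [0.49669511 0.01267483 0.10218382] [1.79997254e+02 6.64752022e-03 1.76335476e+02] [ 2.80509623  0.85369295 -1.34365799] [-0.05758985 -1.01779897  0.02412994] 0.02183080502839984
9.95 [0.49649612 0.01265905 0.10215764] [ 1.79999970e+02 -4.58200350e-03  1.76334432e+02] [ 3.72892968 -0.03417611 -1.93751133] [-0.04302458 -0.97040799  0.04594979] 0.021918802532331645
```

View pics/c9.png

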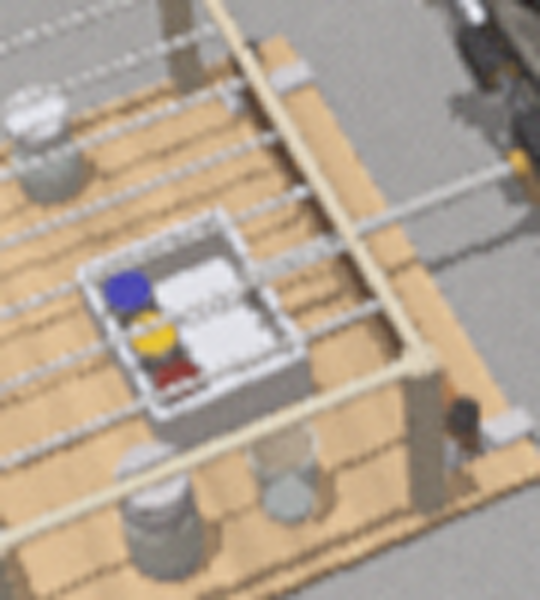

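play_rows:
  series:
    - [0,0.001,0,0,0]
    - [0,0.002,0,0,0]
    - [0,0.003,0,0,0]
    - [0,0.004,0,0,0]
    - [0,0.005,0,0,0]
    - [0,0.006,0,0,0]
    - [0,0.007,0,0,0]
    - [0,0.008,0,0,0]
    - [0,0.009,0,0,0]
    - [0,0.01,0,0,0]

```text
clock: 11.0
tool_pos: [0.4867, 0.0133, 0.1022]
orientation: [180.0, 0.0, 176.3]
force: [3.8, 0.3, -2.3]
opening: 0.022
```

play_rows:
  series:
    - [0,0.001,0,0,0]
    - [0,0.002,0,0,0]
    - [0,0.003,0,0,0]
    - [0,0.004,0,0,0]
    - [0,0.005,0,0,0]
    - [0,0.006,0,0,0]
    - [0,0.007,0,0,0]
    - [0,0.008,0,0,0]
    - [0,0.009,0,0,0]
    - [0,0.01,0,0,0]

```text
clock: 12.0
tool_pos: [0.4767, 0.0139, 0.1021]
orientation: [180.0, -0.0, 176.3]
force: [3.3, 0.1, -1.7]
opening: 0.0216
```

play_rows:
  series:
    - [0,0.001,0,0,0]
    - [0,0.002,0,0,0]
    - [0,0.003,0,0,0]
    - [0,0.004,0,0,0]
    - [0,0.005,0,0,0]
    - [0,0.006,0,0,0]
    - [0,0.007,0,0,0]
    - [0,0.008,0,0,0]

```text
clock: 12.8
tool_pos: [0.4687, 0.0145, 0.1022]
orientation: [180.0, 0.0, 176.3]
force: [3.1, 0.6, -1.5]
opening: 0.0218
```

```bash
python3 look.py 7 top wrist scene;  python3 - <<'E'
from h import *
s=load('pics/scene7.npz');f=s['frame'][:,:,::-1]
a=cv2.resize(f[170:270,200:290],None,fx=6,fy=6,interpolation=cv2.INTER_CUBIC)
cv2.imwrite('pics/c10.png',a)
s=load('pics/top7.npz');f=s['frame'][:,:,::-1]
cv2.imwrite('pics/c10t.png',cv2.resize(f[125:215,240:340],None,fx=6,fy=6,interpolation=cv2.INTER_CUBIC))
E
```

```text
12.8 [0.46871994 0.01446082 0.10218641] [1.79997885e+02 4.43549446e-03 1.76334329e+02] [ 3.11076748  0.56194853 -1.51648582] [-0.03981553 -1.04254724 -0.0017245 ] 0.02183976741353233
12.85 [0.46853171 0.0144128  0.10215894] [-1.79999929e+02 -4.89175939e-03  1.76334394e+02] [ 2.93160236  0.61060278 -2.63943041] [-0.02195549 -1.01970499  0.04120146] 0.02177687368363171
12.9 [0.46854306 0.0144171  0.1021438 ] [-1.79997494e+02 -1.14159846e-02  1.76338112e+02] [ 1.61841656 -0.09351492 -1.49239954] [ 0.06149425 -0.82593293  0.03542481] 0.021926069393808974
```

View pics/c10.png

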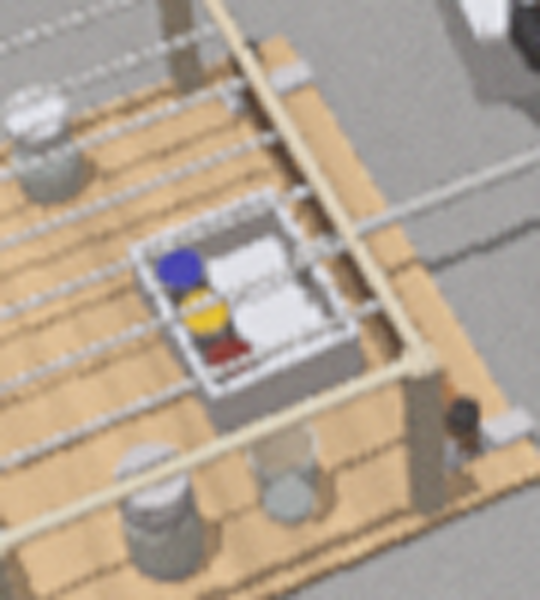

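View pics/c10t.png

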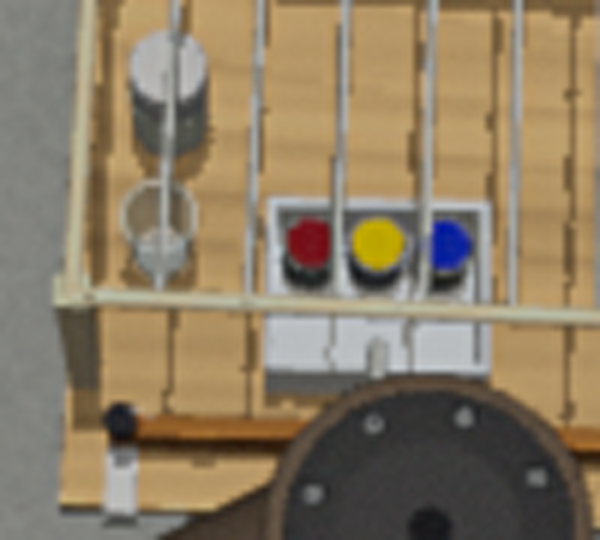

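play_rows:
  series:
    - [0,0.001,0,0,0]
    - [0,0.002,0,0,0]
    - [0,0.003,0,0,0]
    - [0,0.004,0,0,0]
    - [0,0.005,0,0,0]
    - [0,0.006,0,0,0]
    - [0,0.007,0,0,0]
    - [0,0.008,0,0,0]
    - [0,0.009,0,0,0]

```text
clock: 13.85
tool_pos: [0.4597, 0.015, 0.1021]
orientation: [-180.0, -0.0, 176.3]
force: [2.6, -0.5, -2.0]
opening: 0.022
```

play_rows:
  series:
    - [0,0.0005,0,0,0]
    - [0,0.001,0,0,0]
    - [0,0.0015,0,0,0]
    - [0,0.002,0,0,0]

```text
clock: 14.25
tool_pos: [0.4578, 0.0152, 0.1022]
orientation: [-180.0, -0.0, 176.3]
force: [4.0, -0.6, -2.2]
opening: 0.0219
```

play_rows:
  series:
    - [0,0.0005,0,0,0]
    - [0,0.001,0,0,0]

```text
clock: 14.45
tool_pos: [0.4568, 0.0152, 0.1022]
orientation: [-180.0, -0.0, 176.3]
force: [3.4, -0.3, -1.6]
opening: 0.0218
```

play_rows:
  series:
    - [0,0.0005,0,0,0]
    - [0,0.001,0,0,0]

```text
clock: 14.65
tool_pos: [0.4557, 0.0153, 0.1022]
orientation: [180.0, 0.0, 176.3]
force: [2.5, -0.1, -1.7]
opening: 0.0216
```

play_rows:
  series:
    - [0,0.0005,0,0,0]
    - [0,0.001,0,0,0]

```text
clock: 14.85
tool_pos: [0.4547, 0.0154, 0.1022]
orientation: [-180.0, -0.0, 176.3]
force: [2.2, -0.2, -0.3]
opening: 0.0215
```

play_rows:
  series:
    - [0,0.0005,0,0,0]
    - [0,0.001,0,0,0]

```text
clock: 15.05
tool_pos: [0.4538, 0.0154, 0.1022]
orientation: [180.0, -0.0, 176.3]
force: [3.2, -0.0, -1.4]
opening: 0.0216
```

play_rows:
  series:
    - [0,0.0005,0,0,0]

```text
clock: 15.15
tool_pos: [0.4533, 0.0155, 0.1022]
orientation: [180.0, 0.0, 176.3]
force: [3.0, -0.5, -2.3]
opening: 0.0219
```

play_rows:
  series:
    - [0,0.0005,0,0,0]

```text
clock: 15.25
tool_pos: [0.4528, 0.0155, 0.1022]
orientation: [-180.0, -0.0, 176.3]
force: [2.7, 0.7, -1.5]
opening: 0.0219
```

play_rows:
  series:
    - [0,0.0005,0,0,0]

```text
clock: 15.35
tool_pos: [0.4522, 0.0155, 0.1022]
orientation: [180.0, 0.0, 176.3]
force: [2.9, 0.1, -2.0]
opening: 0.0215
```

play_rows:
  series:
    - [0,0.0005,0,0,0]

```text
clock: 15.45
tool_pos: [0.4518, 0.0155, 0.1022]
orientation: [-180.0, -0.0, 176.3]
force: [2.1, -0.3, -1.8]
opening: 0.0219
```

play_rows:
  series:
    - [0,0.0005,0,0,0]

```text
clock: 15.55
tool_pos: [0.4513, 0.0155, 0.1022]
orientation: [-180.0, -0.0, 176.3]
force: [3.1, -0.2, -2.2]
opening: 0.0219
```

play_rows:
  series:
    - [0,0.0005,0,0,0]

```text
clock: 15.65
tool_pos: [0.4508, 0.0156, 0.1022]
orientation: [-180.0, 0.0, 176.3]
force: [2.9, -0.3, -2.9]
opening: 0.0217
```

```bash
python3 look.py 8 top scene;  python3 - <<'E'
from h import *
s=load('pics/scene8.npz');f=s['frame'][:,:,::-1]
a=cv2.resize(f[170:270,200:290],None,fx=6,fy=6,interpolation=cv2.INTER_CUBIC)
cv2.imwrite('pics/c11.png',a)
s=load('pics/top8.npz');f=s['frame'][:,:,::-1]
cv2.imwrite('pics/c11t.png',cv2.resize(f[125:215,240:340],None,fx=6,fy=6,interpolation=cv2.INTER_CUBIC))
E
```

```text
15.65 [0.45076829 0.01561548 0.10217905] [-1.79999321e+02  8.76673782e-04  1.76341750e+02] [ 2.94022634 -0.25425416 -2.86508342] [-0.1114028  -1.02818598 -0.03974586] 0.021724924862185156
15.7 [0.45069012 0.01559192 0.10214394] [-1.79998923e+02 -5.13557679e-03  1.76335080e+02] [ 3.14553268 -0.74343742 -1.82836308] [-0.04789151 -1.04851934  0.00811988] 0.021952534764244688
```

View pics/c11.png

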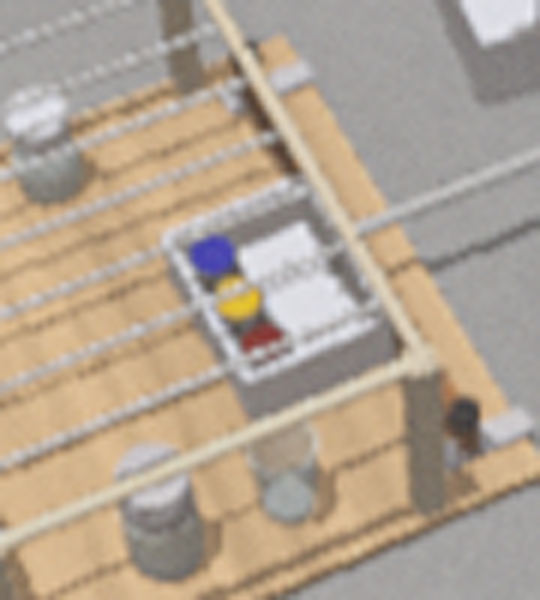

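View pics/c11t.png

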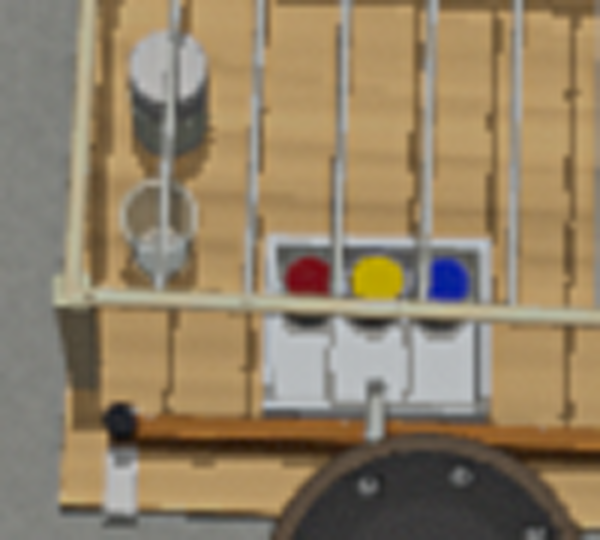

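play_rows:
  series:
    - [0,0.0005,0,0,0]

```text
clock: 15.85
tool_pos: [0.4503, 0.0157, 0.1022]
orientation: [180.0, 0.0, 176.3]
force: [2.6, -0.2, -2.0]
opening: 0.022
```

play_rows:
  series:
    - [0,0.0005,0,0,0]

```text
clock: 15.95
tool_pos: [0.4498, 0.0157, 0.1022]
orientation: [180.0, 0.0, 176.3]
force: [2.4, -0.5, -1.8]
opening: 0.0218
```

play_rows:
  series:
    - [0,0.0005,0,0,0]

```text
clock: 16.05
tool_pos: [0.4493, 0.0157, 0.1022]
orientation: [180.0, 0.0, 176.3]
force: [1.8, 0.1, -1.7]
opening: 0.0219
```

play_rows:
  series:
    - [0,0.0005,0,0,0]

```text
clock: 16.15
tool_pos: [0.4489, 0.0158, 0.1022]
orientation: [180.0, 0.0, 176.3]
force: [4.8, -0.4, -2.5]
opening: 0.0217
```

play_rows:
  series:
    - [0,0.0003,0,0,0]

```text
clock: 16.25
tool_pos: [0.4487, 0.0158, 0.1022]
orientation: [180.0, 0.0, 176.3]
force: [3.9, -0.8, -1.8]
opening: 0.0219
```

play_rows:
  series:
    - [0,0.0003,0,0,0]

```text
clock: 16.35
tool_pos: [0.4485, 0.0159, 0.1023]
orientation: [180.0, 0.0, 176.3]
force: [5.0, -0.9, -2.1]
opening: 0.022
```

```bash
python3 - <<'E'
from plant import get_obs
o=get_obs();print(o["force"],o["moment"],o["tool_pos"])
E
```

```text
[ 5.00988988 -0.94953179 -2.06827692] [-0.20319022 -1.70891805 -0.02134938] [0.44851446 0.01588554 0.10225173]
```

play_rows:
  series:
    - [0,0.0003,0,0,0]

```text
clock: 16.45
tool_pos: [0.4485, 0.016, 0.1023]
orientation: [180.0, 0.1, 176.3]
force: [6.8, -0.5, -3.6]
opening: 0.0218
```

```bash
cat > f.py <<'E'
from plant import get_obs
o=get_obs();print(o["force"],o["moment"],o["tool_pos"])
E
python3 f.py
```

```text
[ 6.76689643 -0.52327402 -3.58877878] [-0.32905371 -2.08489524 -0.10894893] [0.44848555 0.01599433 0.10232781]
```

play_rows:
  series:
    - [0,0.0003,0,0,0]

```text
clock: 16.55
tool_pos: [0.4484, 0.0161, 0.1024]
orientation: [180.0, 0.1, 176.4]
force: [7.5, -0.6, -4.0]
opening: 0.0222
```

```bash
python3 f.py
```

```text
[ 7.46549819 -0.61934142 -3.97519624] [-0.461256   -2.3806573  -0.11024813] [0.44842531 0.01606622 0.1023921 ]
```

play_rows:
  series:
    - [0,0,0,0,0]
    - [0,0,0,0,0]

```text
clock: 16.75
tool_pos: [0.4484, 0.0161, 0.1024]
orientation: [180.0, 0.1, 176.3]
force: [7.6, -1.2, -3.9]
opening: 0.0219
```

```bash
python3 f.py; python3 look.py 9 top scene; python3 - <<'E'
from h import *
s=load('pics/scene9.npz');f=s['frame'][:,:,::-1]
a=cv2.resize(f[170:270,200:290],None,fx=6,fy=6,interpolation=cv2.INTER_CUBIC)
cv2.imwrite('pics/c12.png',a)
s=load('pics/top9.npz');f=s['frame'][:,:,::-1]
cv2.imwrite('pics/c12t.png',cv2.resize(f[125:215,240:340],None,fx=6,fy=6,interpolation=cv2.INTER_CUBIC))
E
```

```text
[ 7.59553255 -1.22402858 -3.88881512] [-0.37092058 -2.14245123 -0.10454664] [0.44843929 0.0160535  0.10238704]
16.75 [0.44843929 0.0160535  0.10238704] [1.79969848e+02 8.58294568e-02 1.76346125e+02] [ 7.59553255 -1.22402858 -3.88881512] [-0.37092058 -2.14245123 -0.10454664] 0.021923700594507725
16.8 [0.44845604 0.01605816 0.10238509] [1.79967996e+02 8.73859124e-02 1.76341934e+02] [ 6.758579   -1.32853718 -2.24834839] [-0.41637096 -2.19884896 -0.08376846] 0.02184259450070636
```

View pics/c12.png

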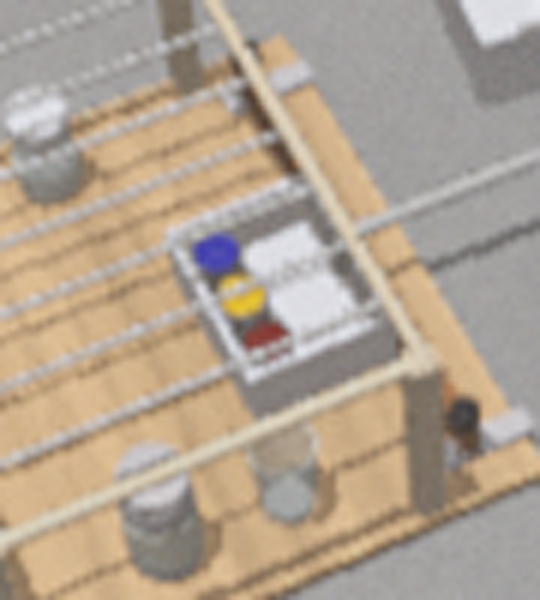

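View pics/c12t.png

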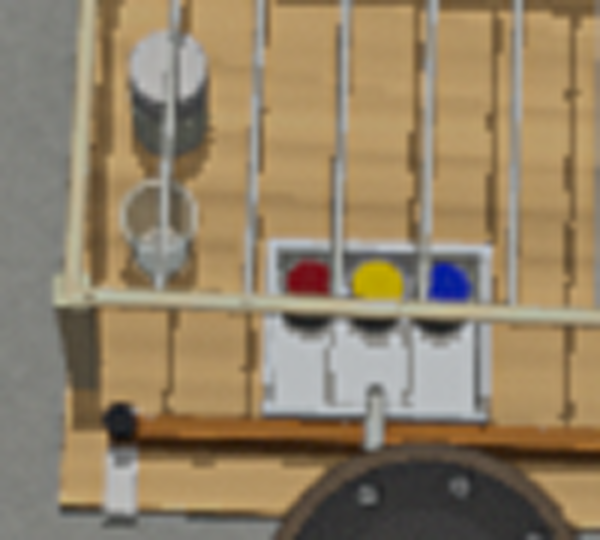

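play_rows:
  series:
    - [0,0.0002,0,0,0]
    - [0,0.0002,0,0,0]
    - [0,0.0002,0,0,0]

```text
clock: 17.15
tool_pos: [0.4484, 0.0161, 0.1024]
orientation: [180.0, 0.1, 176.3]
force: [7.1, -1.1, -4.4]
opening: 0.0218
```

```bash
python3 f.py
```

```text
[ 7.09801507 -1.06138815 -4.37573838] [-0.45486399 -2.43977844 -0.11590852] [0.44841566 0.01609863 0.10242571]
```

play_rows:
  series:
    - [0,0,0,0,0]
    - [0,0,0,0,0]
    - [0,0,0,0,0]
    - [0,0,0,0,0]

```text
clock: 17.55
tool_pos: [0.4484, 0.0161, 0.1024]
orientation: [180.0, 0.1, 176.3]
force: [7.6, -0.8, -3.7]
opening: 0.0215
```

```bash
python3 f.py
```

```text
[ 7.56579596 -0.80193734 -3.67412884] [-0.45149618 -2.40980567 -0.14276224] [0.44841226 0.01610836 0.10242395]
```

play_rows:
  series:
    - [0,0,0,0,0]
    - [0,0,0,0,0]
    - [0,0,0,0,0]
    - [0,0,0,0,0]

```text
clock: 17.95
tool_pos: [0.4484, 0.0161, 0.1024]
orientation: [180.0, 0.1, 176.3]
force: [7.8, -0.9, -3.5]
opening: 0.022
```

```bash
python3 f.py; python3 - <<'E'
from h import *
s=load('pics/top9.npz');c=lambda p:crop(240,125,6,p)
np.set_printoptions(precision=4,suppress=True)
print(ray(s,c([(262,415),(488,420),(268,240),(492,246)]),.052));print(ray(s,c([(135,418),(252,421),(500,427),(600,429)]),.024))
E
```

```text
[ 7.76504923 -0.91307871 -3.54670899] [-0.51060112 -2.37209675 -0.12473042] [0.44840118 0.01611727 0.10241567]
[[ 0.6165  0.0553  0.052 ]
 [ 0.6124 -0.0446  0.052 ]
 [ 0.6977  0.0509  0.052 ]
 [ 0.693  -0.0495  0.052 ]]
[[ 0.6236  0.1122  0.024 ]
 [ 0.6212  0.0594  0.024 ]
 [ 0.6164 -0.0526  0.024 ]
 [ 0.6146 -0.0977  0.024 ]]
```

play_rows:
  series:
    - [0,0.0003,0,0,0]
    - [0,0.0005,0,0,0]
    - [0,0.0005,0,0,0]
    - [0,0.0005,0,0,0]

```text
clock: 18.35
tool_pos: [0.4484, 0.0163, 0.1026]
orientation: [180.0, 0.1, 176.4]
force: [8.2, -1.3, -4.9]
opening: 0.0219
```

```bash
python3 f.py
```

```text
[ 8.20736965 -1.27085297 -4.8864427 ] [-0.60791582 -2.84739513 -0.22721525] [0.44835326 0.01626392 0.10256759]
```

play_rows:
  series:
    - [0,0,0,0,0]
    - [0,0,0,0,0]
    - [0,0,0,0,0]
    - [0,0,0,0,0]
    - [0,0,0,0,0]
    - [0,0,0,0,0]

```text
clock: 18.95
tool_pos: [0.4484, 0.0163, 0.1026]
orientation: [179.9, 0.1, 176.4]
force: [9.1, -1.5, -4.1]
opening: 0.0221
```

```bash
python3 f.py
```

```text
[ 9.10997241 -1.53062013 -4.11065991] [-0.63739838 -2.88228383 -0.20676312] [0.44835784 0.01628032 0.10257636]
```

play_rows:
  series:
    - [0,-0.001,0,0,0]
    - [0,-0.002,0,0,0]
    - [0,-0.004,0,0,0]
    - [0,-0.007,0,0,0]
    - [0,-0.01,0,0,0]
    - [0,-0.013,0,0,0]
    - [0,-0.014,0,0,0]
    - [0,-0.014,0,0,0]

```text
clock: 19.75
tool_pos: [0.461, 0.0149, 0.1021]
orientation: [-180.0, -0.0, 176.3]
force: [-0.4, -0.1, -0.9]
opening: 0.022
```

play_rows:
  series:
    - [0,0,0,-0.005,0]
    - [0,0,0,-0.012,0]
    - [0,0,0,-0.02,0]
    - [0,0,0,-0.03,0]
    - [0,0,0,-0.04,0]
    - [0,0,0,-0.048,0]
    - [0,0,0,-0.05,0]
    - [0,0,0,-0.05,0]

```text
clock: 20.55
tool_pos: [0.461, 0.015, 0.1526]
orientation: [180.0, 0.1, 176.3]
force: [-0.5, 0.1, -2.4]
opening: 0.0218
```

```bash
python3 f.py; python3 look.py 10 top scene; python3 - <<'E'
from h import *
s=load('pics/scene10.npz');f=s['frame'][:,:,::-1]
a=cv2.resize(f[150:270,200:320],None,fx=5,fy=5,interpolation=cv2.INTER_CUBIC)
cv2.imwrite('pics/c13.png',a)
E
```

```text
[-0.54484024  0.06086164 -2.44859596] [ 0.01080246  0.01377488 -0.01220739] [0.46101892 0.01504667 0.15262079]
20.55 [0.46101892 0.01504667 0.15262079] [1.79966823e+02 5.01839789e-02 1.76333570e+02] [-0.54484024  0.06086164 -2.44859596] [ 0.01080246  0.01377488 -0.01220739] 0.021796055246292936
20.6 [0.46078782 0.01495348 0.15219708] [1.79989231e+02 5.98306214e-03 1.76331943e+02] [ 0.32094033  0.40834066 -1.04242845] [-0.04535258  0.02133813  0.02504044] 0.021834915699446577
```

View pics/c13.png

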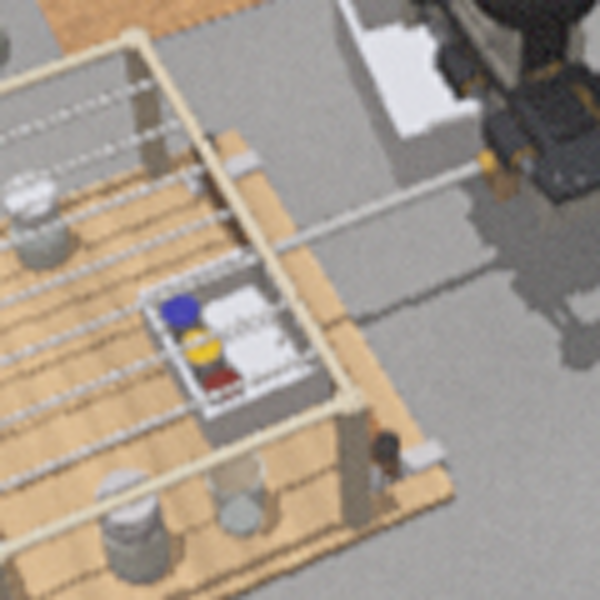

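play_rows:
  series:
    - [0,0.015,0,0,0]
    - [0,0.03,0,0,0]
    - [0,0.045,0,0,0]
    - [0,0.046,0,-0.015,0]
    - [0,0.046,0,-0.03,0]
    - [0,0.046,0,-0.03,0]

```text
clock: 21.25
tool_pos: [0.4156, 0.0184, 0.1836]
orientation: [179.9, 0.2, 176.4]
force: [-0.2, 0.8, -0.5]
opening: 0.0216
```

```bash
python3 - <<'E'
from h import *; from plant import get_obs
rel(get_obs(),.4268,-.298,.175,176.4)
E
```

```text
pos [0.4156 0.0184 0.1836] rpy [1.7992e+02 1.6000e-01 1.7638e+02] t 21.25
d [-0.0312 -0.315   0.0082] spin -0.02
```

play_rows:
  series:
    - [0,0,-0.015,0,0]
    - [0,0,-0.045,0,0]
    - [0,0,-0.08,0,0]
    - [0,0,-0.12,0,0]
    - [0,0,-0.16,0,0]
    - [0,0,-0.2,0,0]
    - [0,0,-0.24,0,0]
    - [0,-0.01,-0.275,0,0]
    - [0,-0.022,-0.3,0,0]
    - [0,-0.031,-0.315,0,0]

```text
clock: 22.25
tool_pos: [0.4256, -0.3002, 0.1809]
orientation: [180.0, -0.1, 176.2]
force: [0.4, 0.2, -2.1]
opening: 0.0218
```

play_rows:
  series:
    - [0,0,0,0.02,0]
    - [0,0,0,0.04,0]
    - [0,0,0,0.06,0]
    - [0,0,0,0.06,0]
    - [0,0,0,0.06,0]

```text
clock: 22.75
tool_pos: [0.4255, -0.2983, 0.1217]
orientation: [180.0, -0.1, 176.4]
force: [0.6, 0.6, -1.8]
opening: 0.0214
```

```bash
python3 look.py 11 scene wrist; python3 - <<'E'
from h import *; from plant import get_obs
s=load('pics/scene11.npz');f=s['frame'][:,:,::-1]
cv2.imwrite('pics/c14.png',cv2.resize(f[100:170,190:310],None,fx=6,fy=6,interpolation=cv2.INTER_CUBIC))
rel(get_obs(),.4268,-.298,.0745,176.4)
E
```

```text
22.75 [ 0.42545702 -0.29833038  0.12166498] [ 1.79991043e+02 -1.03644250e-01  1.76351075e+02] [ 0.55921021  0.58332329 -1.7688972 ] [ 0.02680486 -0.02080455 -0.01040141] 0.02138669158603332
22.8 [ 0.42604264 -0.2984785   0.12243146] [-1.79986169e+02 -4.33848896e-03  1.76359625e+02] [ 0.2181012   0.17186971 -1.32395874] [ 0.00629655 -0.04821099  0.00782119] 0.02194700191827679
pos [ 0.4263 -0.2985  0.1229] rpy [-1.7998e+02  6.0000e-02  1.7636e+02] t 22.85
d [-0.0004  0.0006  0.0484] spin -0.04
```

View pics/c14.png

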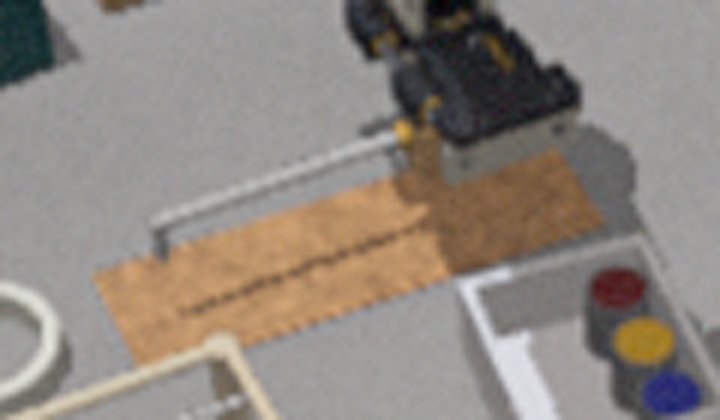

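View pics/wrist11.png

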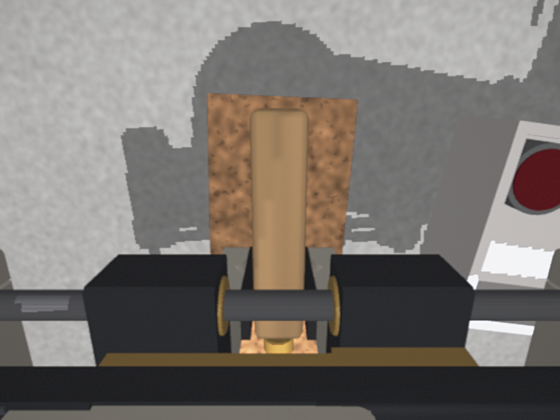

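play_rows:
  series:
    - [0,0,0,0.012,0]
    - [0,0,0,0.024,0]
    - [0,0,0,0.034,0]
    - [0,0,0,0.04,0]
    - [0,0,0,0.043,0]
    - [0,0,0,0.045,0]
    - [0,0,0,0.046,0]

```text
clock: 23.55
tool_pos: [0.4259, -0.2985, 0.0761]
orientation: [-180.0, 0.0, 176.3]
force: [0.8, 0.2, -0.1]
opening: 0.0214
```

play_rows:
  series:
    - [0,0,0,0.0005,0]
    - [0,0,0,0.001,0]

```text
clock: 23.75
tool_pos: [0.426, -0.2985, 0.0754]
orientation: [-180.0, 0.0, 176.3]
force: [-0.5, 0.5, -2.2]
opening: 0.0219
```

play_rows:
  series:
    - [0,0,0,0.0005,0]
    - [0,0,0,0.001,0]
    - [0,0,0,0.001,0]

```text
clock: 24.05
tool_pos: [0.426, -0.2985, 0.0749]
orientation: [-180.0, 0.0, 176.4]
force: [-1.6, 2.1, 6.2]
opening: 0.0217
```

```bash
python3 f.py
```

```text
[-1.55788878  2.14947653  6.22087752] [ 0.57971009  0.58598714 -0.00353659] [ 0.42596356 -0.29848244  0.0748862 ]
```

play_rows:
  series:
    - [50,0,0,-0.0005,0]
    - [50,0,0,-0.0005,0]
    - [50,0,0,-0.0005,0]
    - [50,0,0,-0.0005,0]
    - [50,0,0,-0.0005,0]

```text
clock: 24.55
tool_pos: [0.4258, -0.2985, 0.0746]
orientation: [180.0, -0.0, 176.3]
force: [0.1, 0.8, 0.1]
opening: 0.0432
```

play_rows:
  series:
    - [50,0,0,-0.005,0]
    - [50,0,0,-0.015,0]
    - [50,0,0,-0.035,0]
    - [50,0,0,-0.06,0]
    - [50,0,0,-0.09,0]
    - [50,0,0,-0.125,0]
    - [50,0,0,-0.125,0]
    - [50,0,0,-0.125,0]

```text
clock: 25.35
tool_pos: [0.4262, -0.2985, 0.2014]
orientation: [-180.0, 0.2, 176.3]
force: [0.1, 0.2, 0.3]
opening: 0.0441
```

```bash
python3 look.py 12 wrist scene top; python3 - <<'E'
from h import *
s=load('pics/scene12.npz');f=s['frame'][:,:,::-1]
cv2.imwrite('pics/c15.png',cv2.resize(f[100:300,160:360],None,fx=3,fy=3,interpolation=cv2.INTER_CUBIC))
E
```

```text
25.35 [ 0.42618498 -0.29849165  0.20136622] [-179.9717387     0.18542096  176.33653831] [0.08535389 0.18712689 0.27281783] [-0.01435369  0.01387437 -0.0133144 ] 0.04406053290678273
25.4 [ 0.42559818 -0.29831631  0.20021884] [1.79995511e+02 6.32606413e-02 1.76322158e+02] [-0.02266337 -0.01472513 -0.33048979] [ 0.01800615  0.02833414 -0.00685344] 0.04388733510235682
25.45 [ 0.42532164 -0.29824341  0.19951577] [ 1.79980217e+02 -1.77154899e-02  1.76322728e+02] [-0.50719995 -0.1351144  -1.59274776] [ 0.03303832 -0.03596285  0.00984125] 0.04380101612488989
```

View pics/wrist12.png

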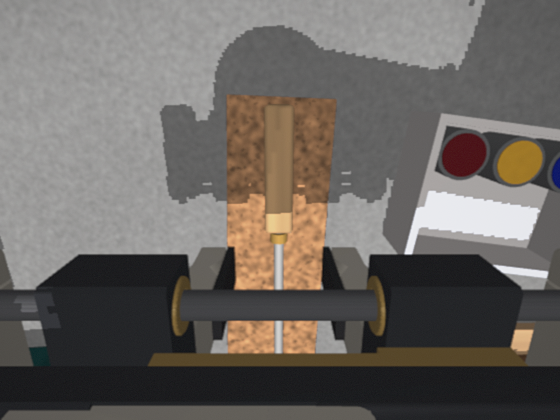

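View pics/c15.png

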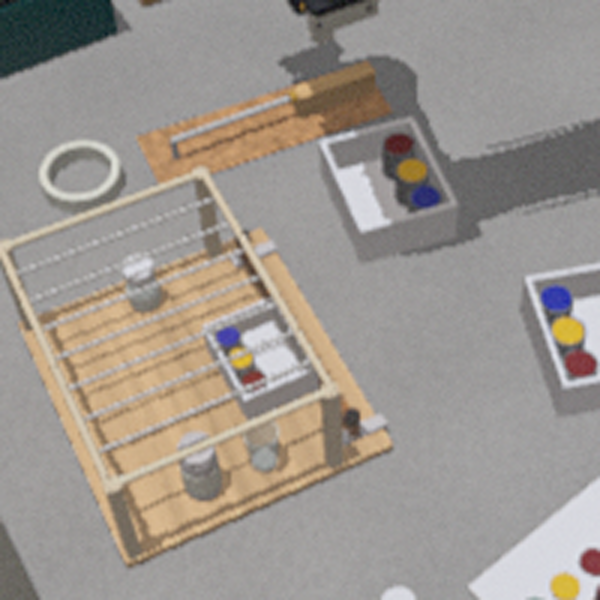

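View pics/top12.png

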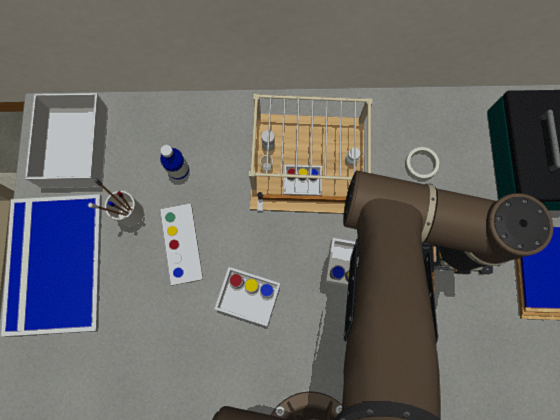

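The hook is standing on the mat (handle u 266–293, v 105–232 in the wrist view) and clear of the jaws. I'll do a last tray-to-bar check in the top view.

```bash
python3 - <<'E'
from h import *
s=load('pics/top12.npz');f=s['frame'][:,:,::-1]
cv2.imwrite('pics/c16t.png',cv2.resize(f[125:215,240:340],None,fx=6,fy=6,interpolation=cv2.INTER_CUBIC))
E
```

```text
(no output)
```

View pics/c16t.png

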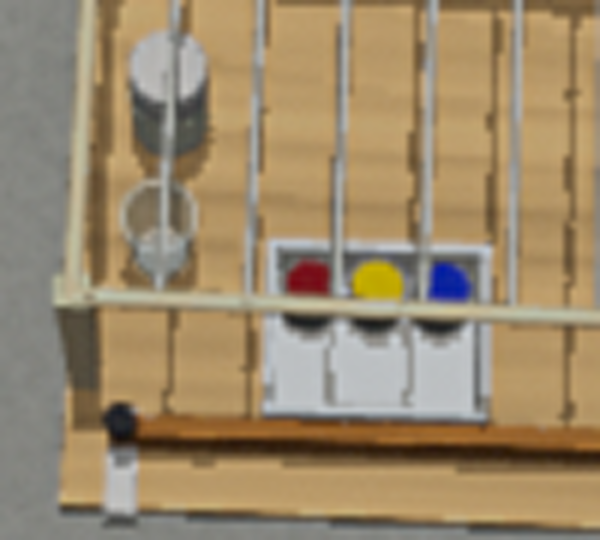

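The tray's near rim runs (262,415) to (488,421), flush with and parallel to the bar. It hasn't moved since the hold, so I'm handing in.

```bash
python3 -c "
from plant import *
print(close_job())"
```

```text
the job is handed in; nothing more can be done
None
```

I hooked the tray under the rack and drew it against the stop bar, then stood the hook back on the mat and let go. I handed the job in at about 25.5 s; no verdict is given.

- **Pull:** I drew the tray at 10 mm/s, slowing to 5 mm/s or less before the bar. The force read 2–4 N while sliding. Against the bar I held about 7–8 N for over a second, then 8–9 N for about another 0.6 s. The highest reading was about 9 N in the pull direction, roughly 10 N as a total.
- **Last checks:** In the top view the tray's near wall lies against the bar. Measured during the hold, the two directions were about 0.041 and 0.043 rad, so square, and the tray had not moved in the final picture. The hook stands upright on the mat, released, with the gripper about 125 mm above it. The pots, the jar on the deck, palette, bottle, tape and brush jar look where they were.
- **Not confirmed:** The force that actually reached the bar was not measured. I put it at about 5 N, from the pull less the sliding force. The two cameras also disagreed by about 3 mm on where the tray started, so I found the bar by feel.

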